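# Shut and latch the medicine chest

### The job

Shut the open medicine chest and latch it: press its lid down gently, without slamming it, until it is fully shut, then push the lever of the latch on its front over and down until it snaps flat along the chest. It is all done by pushing: lift nothing, do not shove the chest along the bench, and leave alone the bottles and the carton standing around it.

Things in the scene. Friction and masses are not known exactly. Their poses are not given: they have to be found in the camera images.
- chest: Loose sheet-steel chest full of bottles, about 5 kg: 220 mm deep (its x), 320 mm wide (its y), body 150 mm high, 165 mm with the lid shut. Origin: centre of its underside, on the bench. Its front, with the latch in the middle, faces its own -x; the lid is hinged along its top back edge (+x side). The lid's keeper sticks 13 mm out in front, above the latch.
- lid (a joint): Lid angle in rad: 0 is shut, positive is open (front edge up). Stiff friction hinges keep the lid at whatever angle it is left, even nearly shut, so push it all the way; pressing takes about 1 to 4 N at its front part. If it is left ajar the latch's bail slips under the lid's keeper and blocks it.
- lid_hinge (a point): Middle of the lid's hinge line, on the chest's top back edge, 150 mm above the bench (fixed to the chest). The hinge line runs along the chest's y.
- lid_front (a point): Middle of the lid's front top edge (moves with the lid): 222 mm from the hinge line and 15 mm above the lid's lower rim. The lid is a flat pan, 222 x 324 mm, 15 mm deep, plain on top. When shut this point is 165 mm above the bench.
- latch (a joint): Latch lever angle in rad: 0 open (it stands out from the front, 42 degrees above level), 0.73 level, 2.3 latched (flat along the front, tip down). A spring holds it at either end: short of dead centre (1.2 rad, 27 degrees below level) it springs back open, past it it snaps down by itself. Starting it takes about 5 N at 50 mm from the pivot, falling to none at dead centre.
- latch_pivot (a point): Middle of the lever's hinge pin: 16 mm in front of the chest's front face, 128 mm above the bench (fixed to the chest). The pin runs along the chest's y.
- latch_tip (a point): Middle of the lever's free end (moves with it), 75 mm from the pivot. The lever is a steel strip 26 mm wide; push on its upper side, which becomes the outer side when latched. A wire loop (bail), 35 mm wide, stands up near the pivot, within 36 mm of the chest's front and up to 185 mm above the bench; it folds over the lid's keeper by itself as the lever comes down.
- bottle_a: Loose tablet bottle, 52 mm across, 98 mm high, standing on the bench in front of the chest; leave it alone. Origin: centre of its underside.
- bottle_b: A second such bottle; leave it alone. Origin: centre of its underside.
- carton: Loose cardboard carton, 70 x 100 mm, 55 mm high, standing behind the chest (on its hinge side); leave it alone. Origin: centre of its underside.

How it is judged:
By the outcome, as a careful person would: the job done as asked, in the order asked, and still so for the second after the job is handed in, with the robot touching nothing.
It also fails if it takes over 45 s, if anything falls off the work surface, if the arm or the gripper's body presses on something with over 40 N, if the wrist force passes 120 N, or if a joint passes its speed limit or range.

### The arm

A 7-joint arm with a two-finger parallel gripper is mounted at the origin on the work surface. World frame = base frame: x ahead of the robot, y to its left, z up, the work surface at z = 0. Lengths are in m, angles in rad, forces in N, time in s.
With the tool pointing down it reaches from about 0.425 to 0.875 m from the base axis. Payload 4.7 kg.
Tool frame: the origin (TCP) lies midway between the tips of the shut fingers; the grasp point (between the pads) lies ctrl.grasp_offset behind it (ctrl.grasp_offset is the distance from the TCP to the grasp point, in m); z points along the fingers, y is the line along which they close (so a half turn about z gives the same grasp; the last joint's range is limited). The gripper opens to 87 mm and grips with 3 to 60 N. Pads are 19 mm wide; open, the fingers measure 117 mm over their backs; the gripper's body (75 mm by 190 mm) begins 51 mm behind the grasp point.
Start: joints at [1.294, 0.321, -0.07, 1.45, 0.023, 1.371, -0.057], TCP at [0.186, -0.623, 0.223] pointing down, gripper open.
Joint ranges: [-2.86, 2.86], [-0.3, 2.09], [-1.38, 1.24], [0.06, 2.45], [-1.56, 4.7], [0.09, 2.05], [-2.69, 2.69]. Speed limits (rad/s): [2.57, 2.57, 3.14, 3.14, 3.14, 3.14, 3.14].

### API

Orientations are given as a rotation vector (axis times angle).
In Python, from bench import ctrl gives the robot as it stands. The module is installed in compiled form; this text tells all that it offers.
- The arm moves only by the tool jog_arm, never from a script. Its argument "moves" is one flat list of numbers, 7 for each row, row after row: the shift along the tool's x, y, z in units of 30 cm (1.0 is 30 cm), then the turn, a rotation vector about the tool's x, y, z in units of 60 degrees (1.0 is 60 degrees), then the gripper's target within -1 to 1 (fully open at 1, half-way at 0, shut at -1). In form: [x, y, z, wx, wy, wz, fingers, x, y, z, wx, wy, wz, fingers, ...]. A call has exactly 8 rows; each row is the pose to reach, as a shift and turn from the pose commanded when the call began, along the tool's axes at that moment; what a row does not reach only later rows make up. A row lasts 1/8 s, in which the tool goes at most 62.5 mm and 10.7 degrees, less where a joint would pass 70% of its speed; a pose out of reach is approached as far as the arm can. A call with a number of a shift or a turn outside -1 to 1 is refused whole. A call with a gripper value outside its range is refused whole. The fingers move at their own pace and stop on an object; "newtons" is the grip in N (left out, the last holds). Time passes only in rows, so rows that repeat a pose let the fingers close, or fill a call up. It gives the time, the measured TCP pose, the force, the opening and the grip force at its end, in the units of the state.
- ctrl.get_state(): the state, without advancing time (a new reading comes with each control period).
- ctrl.get_image(name): name is "scene" or "top" or "wrist"; returns a dict with "pixels" (480x640x3 uint8, red, green, blue), "fx", "fy", "cx", "cy" (pixels), "xyz" and "rotation" of the camera in the world; the wrist camera has in their place "tool_from_camera" (4x4, takes a point from camera to tool coordinates, whose origin is the TCP and whose axes are the flange's). Camera axes: x right, y up, looking along -z (the intrinsics and any distortion apply to the point x, -y, -z); pixel columns grow to the right and rows downward; lengths in m; the calibration is good to about 2 mm. The wrist camera is an equidistant fisheye: a pixel r from the principal point sees the ray r / f radians off the axis. A picture is of the moment at which its call begins: read the wrist's pose just before it. There is no depth.
- ctrl.close_job(): hands the job in; it is judged then, once.
The state is a dict: "time": time; "joint_positions": joint angles; "qd": joint speeds; "joint_torque": joint torques, N m; "position": TCP position; "tool_rot": TCP orientation; "ft_force": force on the tool from outside, world axes, zero at the start; "torque": the same for the moment, N m; "grip_width": opening from 0.0 (shut) to 1.0 (fully open); "grip_force": force on a finger pad.
Only numpy, scipy, OpenCV 4.12 (cv2) and the standard library are available. Lean on these libraries where they do the work, as an engineer would, in place of code of your own. Each camera call takes 0.05 s, during which the arm holds its last target. There are 200 camera calls.

## Working session

There is one attempt and no reset: what is moved stays moved. The work goes in short steps, Python scripts to look and compute and a tool call to move; the robot and the scene stay as the last step left them, time stands still between calls to the robot, and variables do not carry over. Pictures are saved under pics/ and viewed, at most 10 in all, crops included, and the job is handed in when it is done.

Besides the shell and the picture viewer there is one more tool, called after "Request:" as a command line: name --argument value ..., lists and objects as JSON in quotes. jog_arm: Moves the arm, as the interface text tells. Its arguments: {"type":"object","properties":{"moves":{"type":"array"},"newtons":{"type":"number"}},"required":["moves"]}

```bash
mkdir -p pics
cat > h.py <<'E'
import numpy as np, cv2
from bench import ctrl
from scipy.spatial.transform import Rotation as R
def snap(name,fn):
    im=ctrl.get_image(name); cv2.imwrite(fn,im['pixels'][:,:,::-1]); return im
E
python3 - <<'E'
from h import *
import pickle
d={}
for n in('scene','top'):
    d[n]=snap(n,f'pics/{n}0.png'); print({k:v for k,v in d[n].items() if k!='pixels'})
pickle.dump(d,open('cam0.pkl','wb'))
print(ctrl.get_state())
E
```

```text
{'fx': 497.8573723130831, 'fy': 497.8573723130831, 'cx': 317.27603884559335, 'cy': 236.96343803889704, 'xyz': array([0.30470188, 0.49925225, 0.93060224]), 'rotation': array([ 0.17816252, -0.85656794, -2.62485709])}
{'fx': 564.8954505843412, 'fy': 564.8954505843412, 'cx': 325.56270827197267, 'cy': 244.8295404886818, 'xyz': array([ 0.47151111, -0.05171709,  0.97015296]), 'rotation': array([ 0.07064131, -0.07466011, -1.55958362])}
{'time': 0.1, 'joint_positions': array([ 1.29413148,  0.32175386, -0.07010146,  1.45154011,  0.02260303,
        1.37080123, -0.05690884]), 'qd': array([-0.00146793, -0.0035494 , -0.00119934, -0.00201004, -0.00035723,
        0.00092481, -0.00010279]), 'joint_torque': array([-2.26955274e-05, -4.92574310e+01, -4.05653547e-01, -3.13401568e+01,
       -6.41860301e-02,  3.95057048e-02,  6.55096619e-05]), 'position': array([ 0.18616707, -0.62225691,  0.22157425]), 'tool_rot': array([-3.10677854e+00, -4.54936192e-01,  5.30008738e-04]), 'ft_force': array([-0.53515863,  0.35084226, -0.05468057]), 'torque': array([-0.00095301,  0.03757001, -0.00324013]), 'grip_force': 0.0, 'grip_width': 1.002773466879624}
```

View pics/scene0.png

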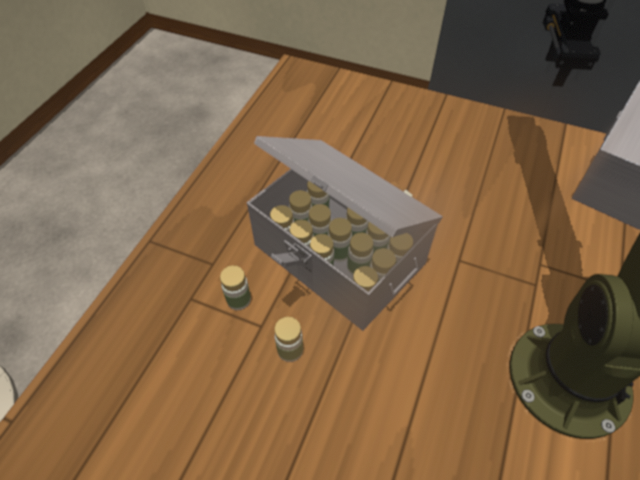

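View pics/top0.png

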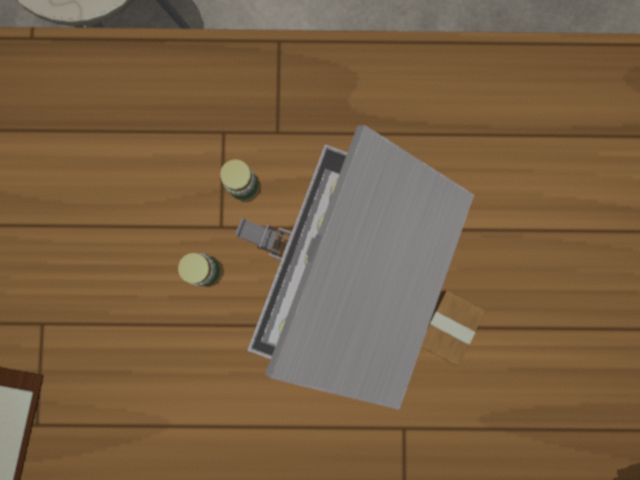

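The top view shows the chest with its front edge running from about (325,147) to (249,350). The latch lever tip is near (240,229), the bottles are at (237,175) and (195,268), and the carton is at (455,328). I'll enlarge both views.

Run:
```python
import cv2
t=cv2.imread('pics/top0.png');s=cv2.imread('pics/scene0.png')
cv2.imwrite('pics/t1.png',cv2.resize(t[115:415,160:500],None,fx=2,fy=2,interpolation=cv2.INTER_CUBIC)[:600])
cv2.imwrite('pics/s1.png',cv2.resize(s[130:350,200:460],None,fx=2.7,fy=2.7,interpolation=cv2.INTER_CUBIC))
```

```text
(no output)
```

View pics/t1.png

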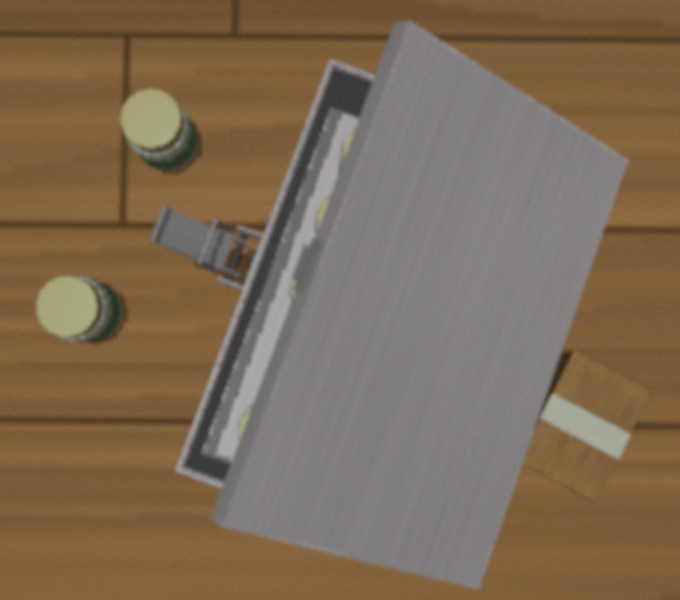

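View pics/s1.png

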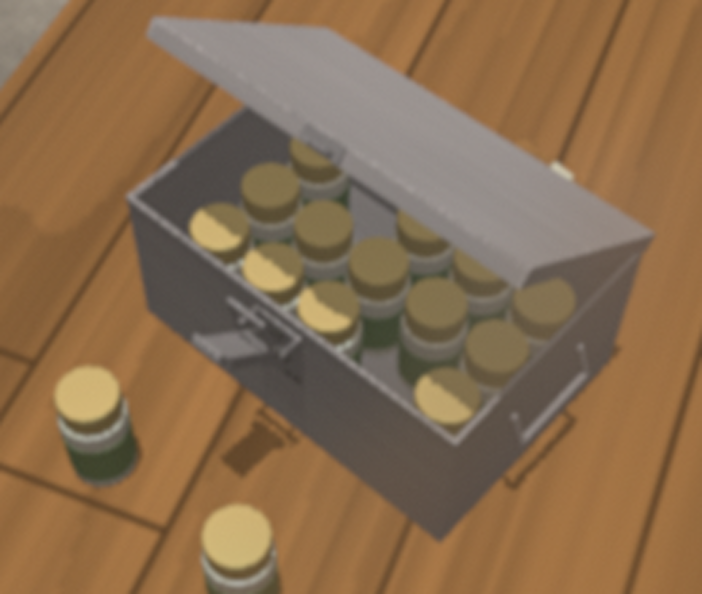

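```bash
cat >> h.py <<'E'
import pickle
from scipy.optimize import least_squares
CAM=pickle.load(open('cam0.pkl','rb'))
def proj(c,P):
    p=(np.atleast_2d(P)-c['xyz'])@R.from_rotvec(c['rotation']).as_matrix()
    return np.c_[c['cx']+c['fx']*p[:,0]/-p[:,2], c['cy']+c['fy']*p[:,1]/p[:,2]]
def unproj(c,uv,z):
    d=R.from_rotvec(c['rotation']).apply([(uv[0]-c['cx'])/c['fx'],-(uv[1]-c['cy'])/c['fy'],-1])
    return c['xyz']+d*(z-c['xyz'][2])/d[2]
def C2W(q,P):
    P=np.atleast_2d(P); return R.from_euler('z',q[2]).apply(P)+[q[0],q[1],0]
def lidpt(a,r,y,h):  # lid frame: r from hinge to front, h above rim
    return [0.11-r*np.cos(a)+h*np.sin(a), y, .15+r*np.sin(a)+h*np.cos(a)]
E
python3 - <<'E'
from h import *
def pts(a): return [('top',[-.11,.16,.15],(326,145.5)),('top',[-.11,-.16,.15],(249,350)),
('scene',[-.11,.16,.15],(248.1,203)),('scene',[-.11,-.16,.15],(369.3,293)),('scene',[-.11,-.16,0],(363,329.3)),
('top',lidpt(a,.222,.162,.015),(366.5,126)),('top',lidpt(a,.222,-.162,.015),(274,376)),
('top',lidpt(a,0,.162,.015),(473.5,195)),('top',lidpt(a,0,-.162,.015),(399,408.5)),
('scene',lidpt(a,.222,-.162,.015),(394,230)),('scene',lidpt(a,0,-.162,.015),(440.7,217.8))]
f=lambda q:np.concatenate([(proj(CAM[n],C2W(q,p))[0]-uv) for n,p,uv in pts(q[3])])
s=least_squares(f,[.47,-.1,-1.9,.6],loss='soft_l1');q=s.x;print(q,f(q).reshape(-1,2).round(1))
np.save('q.npy',q)
piv=[-.126,0,.128];tip=[-.126-.075*np.cos(.733),0,.128+.075*np.sin(.733)]
print('piv,tip',C2W(q,[piv,tip]).round(4),'tip px',proj(CAM['top'],C2W(q,tip)),proj(CAM['scene'],C2W(q,tip)))
for n,uv in(('a',(160+151/2,115+119/2)),('b',(160+67/2,115+307/2))):
    p=unproj(CAM['top'],uv,.098); print(n,p, 'chest frame',R.from_euler('z',-q[2]).apply(p-[q[0],q[1],0]))
for u in((576,352),(648,392),(597,497)):
    p=unproj(CAM['top'],(160+u[0]/2,115+u[1]/2),.055); print('carton',R.from_euler('z',-q[2]).apply(p-[q[0],q[1],0]).round(3))
print('lid front',C2W(q,lidpt(q[3],.222,0,.015)),C2W(q,lidpt(0,.222,0,.015)))
print(R.from_rotvec(ctrl.get_state()['tool_rot']).as_matrix().round(3))
E
```

```text
[ 0.50915705 -0.10268581 -1.91467048  0.63324779] [[ 0.3 -0.8]
 [-0.  -0.2]
 [-1.6 -1.1]
 [-1.2  0.6]
 [-0.6  1.1]
 [-1.  -0.5]
 [-2.1  1.5]
 [ 1.4 -0.2]
 [ 1.1  0.8]
 [ 1.7 -0.5]
 [ 1.9 -1.8]]
piv,tip [[0.5516 0.0159 0.128 ]
 [0.5704 0.0684 0.1782]] tip px [[239.46860133 226.09143779]] [[275.64732798 259.6289481 ]]
a [0.66185483 0.08874536 0.098     ] chest frame [-0.23170401  0.07921965  0.098     ]
b [0.51378768 0.14991063 0.098     ] chest frame [-0.23936949 -0.08080007  0.098     ]
carton [0.149 0.026 0.055]
carton [0.214 0.016 0.055]
carton [ 0.203 -0.077  0.055]
lid front [[ 0.52941221 -0.04612325  0.29346369]] [[0.54691639 0.00275722 0.165     ]]
[[ 0.958  0.287 -0.001]
 [ 0.287 -0.958  0.002]
 [-0.    -0.002 -1.   ]]
```

Fit residuals are about 2 px. The chest is at (0.509, -0.103), yaw -1.915, with the lid at 0.63 rad. Next I'll close the fingers and go above the lid front.

Request:
jog_arm --moves '[0.1,-0.1,-0.15,0,0,-0.06,-1,0.25,-0.23,-0.3,0,0,-0.12,-1,0.4,-0.37,-0.4,0,0,-0.18,-1,0.55,-0.5,-0.45,0,0,-0.25,-1,0.68,-0.63,-0.45,0,0,-0.32,-1,0.78,-0.72,-0.45,0,0,-0.4,-1,0.84,-0.78,-0.45,0,0,-0.45,-1,0.84,-0.78,-0.45,0,0,-0.45,-1]' --newtons 20

```text
time: 1.1
position: [0.3612, -0.3254, 0.3575]
tool_rot: [2.915, 1.172, -0.001]
ft_force: [-0.7, -0.7, 0.5]
grip_width: 0.173
grip_force: 0.0
```

```bash
cat >> h.py <<'E'
def Rt(tilt=0): # tool: z down (tilted toward chest by tilt), y along chest y
    q=np.load('q.npy'); cz=R.from_euler('z',q[2]).as_matrix()
    z=np.array([np.sin(tilt),0,-np.cos(tilt)]); y=np.array([0,1.,0])
    M=cz@np.c_[np.cross(y,z),y,z]; return R.from_matrix(M)
def rows(targets,flip=False): # targets: (chest xyz, tilt)
    q=np.load('q.npy'); s=ctrl.get_state(); R0=R.from_rotvec(s['tool_rot'])
    print('t',round(s['time'],2),'chest-frame tcp',(R.from_euler('z',-q[2]).apply(s['position']-[q[0],q[1],0])).round(4),'F',s['ft_force'].round(2),'w',s['grip_width'])
    for p,t in targets:
        M=Rt(t)
        if (R0.inv()*M).magnitude()>1.6: M=M*R.from_euler('z',np.pi)
        print((R0.inv().apply(C2W(q,p)[0]-s['position'])/.3).round(3),((R0.inv()*M).as_rotvec()/(np.pi/3)).round(3))
E
python3 - <<'E'
from h import *
print(ctrl.grasp_offset)
q=np.load('q.npy');p=lidpt(q[3],.19,0,.015);print(p)
rows([([p[0],0,p[2]+.05],0)])
E
```

```text
0.0187
[np.float64(-0.0342843783401587), 0, np.float64(0.27452717842701624)]
t 1.1 chest-frame tcp [ 0.2596 -0.0642  0.3575] F [-0.75 -0.68  0.49] w 0.1726954693255863
[ 0.972 -0.245  0.109] [ 0.     0.001 -0.442]
```

Request:
jog_arm --moves '[0.12,-0.03,0,0,0,-0.07,-1,0.28,-0.07,0,0,0,-0.14,-1,0.45,-0.11,0,0,0,-0.22,-1,0.62,-0.155,0,0,0,-0.3,-1,0.78,-0.195,0.03,0,0,-0.37,-1,0.9,-0.225,0.08,0,0,-0.442,-1,0.972,-0.245,0.109,0,0,-0.442,-1,0.972,-0.245,0.109,0,0,-0.442,-1]'

```text
time: 2.1
position: [0.5209, -0.071, 0.3237]
tool_rot: [-2.567, -1.808, 0.001]
ft_force: [-0.4, -0.4, 1.3]
grip_width: 0.002
grip_force: 0.0
```

Run:
```python
from h import *
rows([(lidpt(a,.19,0,.015),0) for a in(.66,.6,.5,.4,.3,.2,.1,0)])
snap('scene','pics/s2.png')
```

```text
t 2.1 chest-frame tcp [-0.0338  0.0004  0.3237] F [-0.4  -0.42  1.34] w 0.002391836342942995
[-0.01  -0.001  0.151] [-0.002 -0.001  0.   ]
[ 0.015 -0.001  0.18 ] [-0.002 -0.001  0.   ]
[ 0.052 -0.001  0.232] [-0.002 -0.001  0.   ]
[ 0.084 -0.001  0.287] [-0.002 -0.001  0.   ]
[ 0.111 -0.001  0.344] [-0.002 -0.001  0.   ]
[ 0.131 -0.     0.404] [-0.002 -0.001  0.   ]
[ 0.146 -0.     0.466] [-0.002 -0.001  0.   ]
[ 0.154 -0.     0.529] [-0.002 -0.001  0.   ]
```

View pics/s2.png

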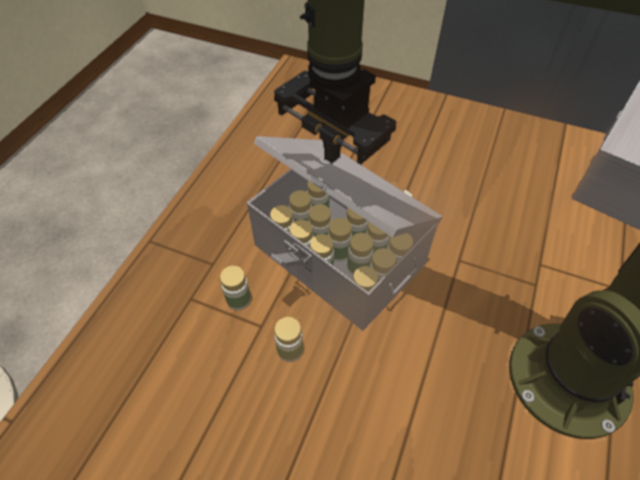

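The gripper is over the middle of the lid front, with the fingertip near (332,155). I'll press along the arc.

Request:
jog_arm --moves '[0,0,0.04,0,0,0,-1,0,0,0.08,0,0,0,-1,0,0,0.12,0,0,0,-1,0.0,0,0.15,0,0,0,-1,0.01,0,0.17,0,0,0,-1,0.02,0,0.19,0,0,0,-1,0.035,0,0.21,0,0,0,-1,0.052,0,0.232,0,0,0,-1]'

```text
time: 3.15
position: [0.5263, -0.057, 0.2549]
tool_rot: [2.57, 1.806, -0.001]
ft_force: [0.7, -1.0, 0.9]
grip_width: 0.001
grip_force: 0.7
```

Run:
```python
from h import *
rows([(lidpt(a,.19,0,.015),0) for a in(.5,.4,.3,.2,.1,0)])
```

```text
t 3.15 chest-frame tcp [-0.0487  0.0007  0.2549] F [ 0.72 -1.05  0.94] w 0.0008670102970977206
[ 0.003 -0.002  0.002] [ 0.     0.001 -0.002]
[ 0.035 -0.003  0.057] [ 0.     0.001 -0.002]
[ 0.061 -0.003  0.115] [ 0.     0.001 -0.002]
[ 0.082 -0.003  0.175] [ 0.     0.001 -0.002]
[ 0.096 -0.003  0.237] [ 0.     0.001 -0.002]
[ 0.104 -0.003  0.3  ] [ 0.     0.001 -0.002]
```

Request:
jog_arm --moves '[0.015,0,0.022,0,0,0,-1,0.027,0,0.043,0,0,0,-1,0.038,0,0.065,0,0,0,-1,0.048,0,0.087,0,0,0,-1,0.058,0,0.109,0,0,0,-1,0.067,0,0.131,0,0,0,-1,0.075,0,0.153,0,0,0,-1,0.082,0,0.175,0,0,0,-1]'

```text
time: 4.15
position: [0.5346, -0.0338, 0.2023]
tool_rot: [2.57, 1.806, -0.0]
ft_force: [0.7, -1.1, 0.7]
grip_width: 0.003
grip_force: 0.6
```

Run:
```python
from h import *
rows([(lidpt(a,.19,0,.015),0) for a in(.2,.1,0)])
```

```text
t 4.15 chest-frame tcp [-0.0734  0.0007  0.2023] F [ 0.68 -1.13  0.67] w 0.0027423585321616
[-0.001 -0.002 -0.001] [-0.     0.    -0.002]
[ 0.014 -0.002  0.061] [-0.     0.    -0.002]
[ 0.022 -0.002  0.124] [-0.     0.    -0.002]
```

Request:
jog_arm --moves '[0.003,0,0.015,0,0,0,-1,0.007,0,0.03,0,0,0,-1,0.011,0,0.045,0,0,0,-1,0.014,0,0.06,0,0,0,-1,0.016,0,0.073,0,0,0,-1,0.018,0,0.086,0,0,0,-1,0.02,0,0.097,0,0,0,-1,0.021,0,0.106,0,0,0,-1]'

```text
time: 5.15
position: [0.5366, -0.0281, 0.1707]
tool_rot: [2.571, 1.806, -0.0]
ft_force: [0.1, -0.9, 0.6]
grip_width: 0.004
grip_force: 0.5
```

Request:
jog_arm --moves '[0,0,0.004,0,0,0,-1,0,0,0.008,0,0,0,-1,0,0,0.012,0,0,0,-1,0,0,0.015,0,0,0,-1,0,0,0.018,0,0,0,-1,0,0,0.02,0,0,0,-1,0,0,0.022,0,0,0,-1,0,0,0.022,0,0,0,-1]'

```text
time: 6.15
position: [0.5368, -0.0277, 0.1654]
tool_rot: [2.57, 1.806, 0.0]
ft_force: [-2.7, 0.7, 6.7]
grip_width: 0.005
grip_force: 3.7
```

Run:
```python
from h import *
rows([(lidpt(a,.19,0,.015),0) for a in(0,)])
snap('scene','pics/s3.png')
```

```text
t 6.15 chest-frame tcp [-0.0799  0.0007  0.1654] F [-2.69  0.73  6.71] w 0.0050161757933238375
[ 0.    -0.002  0.001] [ 0.     0.    -0.002]
```

Force has risen to 6.7 N at z = 0.1654, so the lid is on its stop. I'll press a bit more to make sure, then lift off.

Request:
jog_arm --moves '[0,0,0.004,0,0,0,-1,0,0,0.008,0,0,0,-1,0,0,0.008,0,0,0,-1,0,0,0.008,0,0,0,-1,0,0,0.0,0,0,0,-1,0,0,-0.03,0,0,0,-1,0,0,-0.1,0,0,0,-1,0,0,-0.25,0,0,0,-1]'

```text
time: 7.2
position: [0.5352, -0.0284, 0.2382]
tool_rot: [-2.568, -1.804, 0.005]
ft_force: [0.6, -1.7, 0.5]
grip_width: 0.003
grip_force: 0.0
```

Run:
```python
from h import *
import math
t=math.radians(25)
L=lambda d,deg,off:[-.126-d*math.cos(math.radians(deg))-off*math.sin(math.radians(deg)),0,.128+d*math.sin(math.radians(deg))+off*math.cos(math.radians(deg))]
rows([([-.19,0,.25],t)]+[(L(.06,42,.03),t)])
a=snap('scene','pics/s4.png')['pixels'];b=snap('top','pics/t4.png')['pixels']
cv2.imwrite('pics/m4.png',np.hstack([cv2.resize(a[180:340,220:440],(400,291)),cv2.resize(b[115:415,150:490],(400,353))[:291]])[:,:,::-1])
```

```text
t 7.2 chest-frame tcp [-0.0787 -0.0005  0.2382] F [ 0.59 -1.73  0.52] w 0.002831594031532466
[ 0.371  0.001 -0.04 ] [-0.005 -0.416 -0.001]
[0.373 0.002 0.159] [-0.005 -0.416 -0.001]
```

View pics/m4.png

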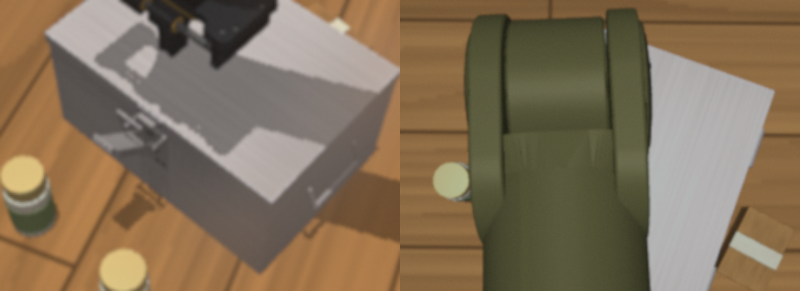

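The lid is flush, with the keeper right above the latch lever at (115,135) in the left half, and the chest has not moved. Next I'll go over the lever with the tool tilted 25° toward the chest.

Request:
jog_arm --moves '[0.04,0,-0.04,0,-0.06,0,-1,0.1,0,-0.06,0,-0.12,0,-1,0.17,0,-0.06,0,-0.19,0,-1,0.23,0,-0.06,0,-0.26,0,-1,0.28,0,-0.05,0,-0.33,0,-1,0.298,0.001,-0.04,0,-0.39,0,-1,0.298,0.001,-0.04,-0.004,-0.416,0,-1,0.298,0.001,-0.04,-0.004,-0.416,0,-1]'

```text
time: 8.3
position: [0.5671, 0.0559, 0.2509]
tool_rot: [2.326, 1.635, -0.512]
ft_force: [0.3, -0.2, -0.1]
grip_width: 0.005
grip_force: 0.0
```

Run:
```python
from h import *
t=np.radians(25)
rows([([-.168,0,z],t) for z in(.2,.18,.16,.14,.12,.1,.09)])
a=snap('scene','pics/s5.png')['pixels'][170:350,210:450]
cv2.imwrite('pics/s5c.png',cv2.resize(a,None,fx=3,fy=3,interpolation=cv2.INTER_CUBIC)[:,:,::-1])
```

```text
t 8.3 chest-frame tcp [-0.1689  0.0011  0.2509] F [ 0.34 -0.19 -0.05] w 0.0051662190530153106
[ 0.069 -0.004  0.155] [ 0.003 -0.    -0.002]
[ 0.097 -0.004  0.215] [ 0.003 -0.    -0.002]
[ 0.125 -0.005  0.276] [ 0.003 -0.    -0.002]
[ 0.153 -0.005  0.336] [ 0.003 -0.    -0.002]
[ 0.182 -0.005  0.397] [ 0.003 -0.    -0.002]
[ 0.21  -0.005  0.457] [ 0.003 -0.    -0.002]
[ 0.224 -0.005  0.487] [ 0.003 -0.    -0.002]
```

View pics/s5c.png

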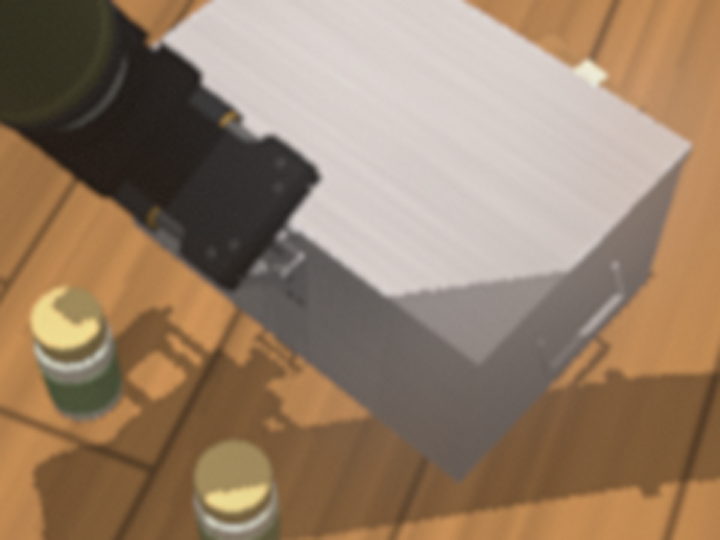

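The gripper hides the latch, with the bail visible at (285,255), and the lid is fully shut. Pushing down now.

Request:
jog_arm --moves '[0.03,-0.002,0.07,0,0,0,-1,0.055,-0.004,0.125,0,0,0,-1,0.076,-0.004,0.17,0,0,0,-1,0.09,-0.004,0.2,0,0,0,-1,0.1,-0.004,0.222,0,0,0,-1,0.11,-0.005,0.244,0,0,0,-1,0.12,-0.005,0.265,0,0,0,-1,0.13,-0.005,0.287,0,0,0,-1]'

```text
time: 9.35
position: [0.5668, 0.0561, 0.158]
tool_rot: [2.326, 1.634, -0.507]
ft_force: [0.8, 0.6, 6.3]
grip_width: 0.005
grip_force: 2.5
```

Run:
```python
from h import *
t=np.radians(25)
rows([([-.168,0,z],t) for z in(.15,.14,.12,.1,.09)])
```

```text
t 9.35 chest-frame tcp [-0.169   0.0008  0.158 ] F [0.82 0.64 6.28] w 0.004662685614141448
[ 0.008 -0.003  0.026] [ 0.006 -0.002 -0.003]
[ 0.022 -0.003  0.056] [ 0.006 -0.002 -0.003]
[ 0.05  -0.003  0.116] [ 0.006 -0.002 -0.003]
[ 0.078 -0.004  0.177] [ 0.006 -0.002 -0.003]
[ 0.092 -0.004  0.207] [ 0.006 -0.002 -0.003]
```

Request:
jog_arm --moves '[0.01,0,0.025,0,0,0,-1,0.022,-0.002,0.05,0,0,0,-1,0.034,-0.002,0.078,0,0,0,-1,0.046,-0.003,0.105,0,0,0,-1,0.058,-0.003,0.132,0,0,0,-1,0.07,-0.003,0.158,0,0,0,-1,0.08,-0.004,0.182,0,0,0,-1,0.09,-0.004,0.203,0,0,0,-1]'

```text
time: 10.35
position: [0.564, 0.0542, 0.0892]
tool_rot: [2.327, 1.635, -0.514]
ft_force: [0.4, -0.4, -0.9]
grip_width: 0.004
grip_force: 0.0
```

Run:
```python
from h import *
t=np.radians(25)
rows([([-.165,0,z],t) for z in(.09,.085)]+[([-.24,0,.16],t),([-.24,0,.26],t)])
```

```text
t 10.35 chest-frame tcp [-0.1662 -0.0013  0.0892] F [ 0.39 -0.43 -0.86] w 0.00372754682242452
[-0.005  0.004 -0.001] [ 0.002  0.    -0.002]
[0.002 0.004 0.014] [ 0.002  0.    -0.002]
[ 0.123  0.005 -0.318] [ 0.002  0.    -0.002]
[-0.018  0.006 -0.62 ] [ 0.002  0.    -0.002]
```

No force is left, so the lever has snapped over. I'll back out along the tool axis and look.

Request:
jog_arm --moves '[0,0,-0.06,0,0,0,-1,0,0,-0.18,0,0,0,-1,0,0,-0.32,0,0,0,-1,0,0,-0.46,0,0,0,-1,-0.05,-0.2,-0.6,0,0,0,-1,-0.05,-0.4,-0.7,0,0,0,-1,-0.05,-0.55,-0.75,0,0,0,-1,-0.05,-0.55,-0.75,0,0,0,-1]'

```text
time: 11.35
position: [0.4328, 0.1923, 0.3038]
tool_rot: [2.319, 1.645, -0.501]
ft_force: [0.1, -0.7, 0.3]
grip_width: 0.004
grip_force: 0.0
```

Run:
```python
from h import *
print(ctrl.get_state()['position'])
a=snap('scene','pics/s6.png')['pixels'][150:350,200:460];b=snap('top','pics/t6.png')['pixels'][115:415,150:490]
cv2.imwrite('pics/m6.png',np.hstack([cv2.resize(a,(450,346),interpolation=cv2.INTER_CUBIC),cv2.resize(b,(350,309))[:346] if 0 else cv2.copyMakeBorder(cv2.resize(b,(350,309)),0,37,0,0,0)])[:,:,::-1])
```

```text
[0.43279203 0.19229171 0.30384773]
```

View pics/m6.png

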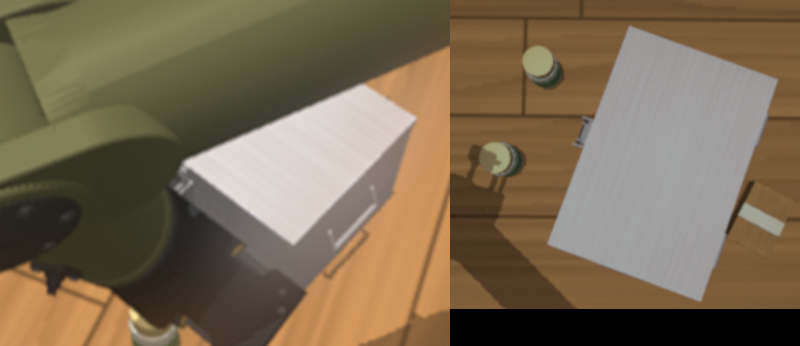

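In the top view the lever no longer stands out. Only the bail shows, at (585,132), and the bottles and carton are in place. One close crop will confirm it.

Run:
```python
from h import *
q=np.load('q.npy')
a=cv2.imread('pics/t6.png')
cv2.imwrite('pics/z6.png',cv2.resize(a[190:290,210:330],None,fx=5,fy=5,interpolation=cv2.INTER_CUBIC))
f=lambda p:((proj(CAM['top'],C2W(q,p))-[210,190])*5).round()
for n,p in(('piv',[-.126,0,.128]),('tip latched',[-.126,0,.053]),('keeper',[-.125,0,.16]),('lid front corners',[-.112,.162,.165]),('',[-.112,-.162,.165])): print(n,f(p), proj(CAM['top'],C2W(q,p)))
```

```text
piv [[346. 266.]] [[279.20866258 243.1116306 ]]
tip latched [[364. 288.]] [[282.83027943 247.50789232]]
keeper [[341. 256.]] [[278.11052322 241.2297997 ]]
lid front corners [[ 578. -249.]] [[325.53259772 140.15243308]]
 [[179. 808.]] [[245.71652627 351.60317822]]
```

View pics/z6.png

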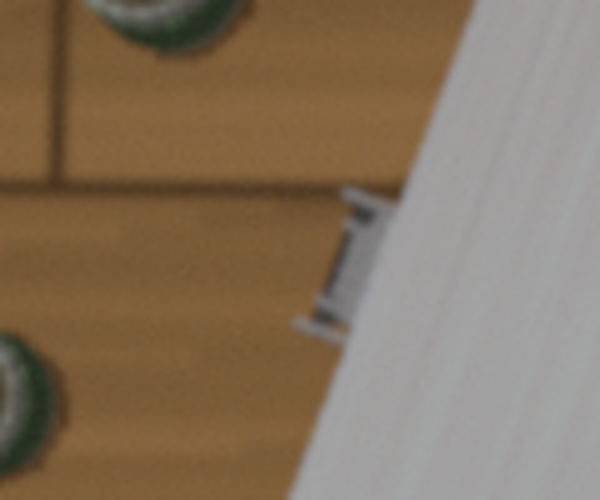

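The lever is down, the bail is over the keeper near (345,265), and the lid corners match the shut prediction to within 2 px. Handing in.

```bash
python3 -c "
from bench import ctrl
print(ctrl.close_job())"
```

```text
the job is handed in; nothing more can be done
None
```

The lid was pressed gently shut and the latch lever snapped down flat; the last pictures show the chest, bottles and carton where they started, and the job was handed in after about 11.5 s.

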